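Seat an ignition coil's foot in the retaining block of the counter test stand

TASK

Load the ignition coil with the long grooved toe into the test stand on the counter: set it on the stand's deck, slide its toe in under the hood until the hidden catch has ridden over the toe and dropped into the groove, lean on it for a moment with a steady push of about 12 N to bed it on the hidden end stop, and let go. The stop was left at an unknown depth, so feel for it, and with the toe under the hood never push with more than 20 N. Leave the other coil, the oil filter, the bearing and the carton where they are.

Things in the scene. Friction and masses are not known exactly. Their poses are not given: they have to be found in the camera images.
- coil: The ignition coil to load, 0.22 to 0.45 kg, upright on the table. Black box body 30 mm (its x) by 28 mm (its y), from 8 to 80 mm above its underside, connector stub 16 mm thick on top up to 97 mm. Steel foot plate 30 mm wide, 8 mm thick, x = -25 to +70 mm; ahead of the body it is the toe. Origin: on the underside, under the body's centre. x points along the toe to its nose, z up.
- coil_groove (a point): The middle of the groove across the top of the coil's toe, at groove-floor level: 44 mm ahead of the coil's origin, 5 mm above the underside. The groove is 10 mm long (x = 39 to 49 mm) and 3 mm deep. The last 8 mm of the toe slope down to a nose 2.5 mm thick at x = 70 mm.
- block: Test stand, fixed. Dark steel deck plate 12 mm thick, 70 mm wide, x = -110 to +85 mm. Aluminium hood, x = 0 to 85 mm, top 32 mm above the table, over a straight channel 33 mm wide and 10 mm high above the deck. Flared guides 6 mm high (x = -18 to 0) lead into its mouth. Origin: on the table under the mouth, on the channel's centre line. x points into the channel (the way the toe slides in), z up.
- block_mouth (a point): Middle of the mouth at deck level (12 mm above the table). Out of sight inside: a sprung catch hanging to 4 mm above the deck (up to about 8 N of push to ride over) and, 26 mm behind it, a solid stop; set together at an unknown depth, catch 10 to 26 mm and stop 36 to 52 mm in. Nose on the stop = groove under the catch, coil's origin 34 to 18 mm outside; 2 mm of play, then locked.
- flag (a joint): Tell-tale: a steel strip lying over the hood, seen between two fixed aluminium caps (caps 40 mm wide, 12 mm above the hood's top, at the block's x = 24 to 44 and 66 to 85 mm). It rises with the hidden catch; value in m: 0 with the channel empty (strip's top 5 mm above the hood), 0.004 while the catch rides on the toe's full thickness, 0.001 once it has dropped into the groove.
- coil_plain: A different ignition coil, to be left alone: round black body of 32 mm diameter, 66 mm high (81 mm with its stub), on a short plain steel foot 44 mm wide and 6 mm thick, x = -24 to +40 mm, without groove. Origin: underside, under the round body's axis.
- filter: White oil filter can, 68 mm diameter, 85 mm high, standing. Leave alone. Origin: centre of its underside.
- bearing: Steel bearing ring lying flat, 52 mm outside diameter, 15 mm high. Leave alone. Origin: centre of its underside.
- carton: Small cardboard carton 50 by 90 by 35 mm high. Leave alone. Origin: centre of its underside.
Not all that is in view belongs to the job. What is shaped like the coil but green, purple or red is not meant.

How it is judged:
By the outcome, as a careful person would: the job done as asked, in the order asked, and still so for the second after the job is handed in, with the robot touching nothing.
It also fails if it takes over 54 s, if anything falls off the work surface, if the arm or the gripper's body presses on something with over 40 N, if the wrist force passes 120 N, or if a joint passes its speed limit or range.

ROBOT

A 6-joint arm with a two-finger parallel gripper is mounted at the origin on the work surface. World frame = base frame: x ahead of the robot, y to its left, z up, the work surface at z = 0. Lengths are in m, angles in rad, forces in N, time in s.
With the tool pointing down it reaches from about 0.35 to 0.775 m from the base axis. Payload 7.3 kg.
Tool frame: the origin (TCP) lies on the centre line of the jaws, within the pads' length; the fingertips stand 11 mm ahead of it and the grasp point (between the pads) lies 8 mm behind it; z points along the fingers, y is the direction in which the jaws open and shut (so a half turn about z gives the same grasp; the last joint's range is limited). The gripper opens to 92 mm and grips with 3 to 60 N. Pads are 19 mm wide; open, the fingers measure 130 mm over their backs; the gripper's body (75 mm by 190 mm) begins 47 mm behind the grasp point.
Start: joints at [1.082, 0.342, 1.524, -0, 1.275, -0.146], TCP at [0.176, 0.494, 0.238] pointing down, gripper open.
Joint ranges: [-2.53, 2.53], [-0.77, 2.02], [0.04, 2.7], [-1, 4.14], [0.28, 2.66], [-3.11, 3.11]. Speed limits (rad/s): [2.57, 2.57, 3.14, 3.14, 3.14, 3.14].

INTERFACE

Orientations are given as [roll, pitch, yaw] about the fixed x, y, z axes, in that order (R = Rz(yaw) Ry(pitch) Rx(roll)).
In Python, from cell import robot gives the robot as it stands.
- The arm moves only by the tool jog_arm, never from a script. Its argument "deltas" is one flat list of numbers, 6 for each row, row after row: the shift along the world's x, y, z in units of 0.1 m (1.0 is 0.1 m), then the turn, a rotation vector about the world's x, y, z in units of 90 degrees (1.0 is 90 degrees). A call has 1 to 5 rows; each row is the pose to reach, as a shift and turn from the pose commanded when the call began; what a row does not reach only later rows make up. A row lasts 1/12 s, in which the tool goes at most 41.7 mm and 7.16 degrees, less where a joint would pass 70% of its speed; a pose out of reach is approached as far as the arm can. A call with a number of a shift or a turn outside -1 to 1 is refused whole. A call with a gripper value outside its range is refused whole. "claw" is the opening, from 0 (shut) to 1 (fully open), set as the call begins (left out, the last holds). The fingers move at their own pace and stop on an object; "newtons" is the grip in N (left out, the last holds). Time passes only in rows, so rows that repeat a pose let the fingers close. It gives the time, the measured TCP pose, the force and the opening at its end, in the units of the state.
- robot.observe(): the state, without advancing time (a new reading comes with each control period).
- robot.read_camera(name): name is "scene" or "top" or "wrist"; returns the picture (400x640x3 uint8, red, green, blue); there is no depth.
- robot.camera_params(name): a dict with "fx", "fy", "cx", "cy" (pixels), "R" (3x3) and "t" (3): a world point X has camera coordinates R X + t. Camera axes: x right, y down, z forward; pixel columns grow to the right and rows downward; lengths in m; the calibration is good to about 2 mm. A picture is of the moment at which its call begins: read the wrist's pose just before it. camera_params takes no time and is no camera call; for the wrist camera it gives the pose at the moment of the call.
- robot.hand_in(): hands the job in, once; it reports no verdict.
The state is a dict: "time": time; "qpos": joint angles; "qvel": joint speeds; "joint_efforts": joint torques, N m; "tool_pos": TCP position; "tool_rot": TCP orientation; "contact_force": force on the tool from outside, world axes, zero at the start; "torque": the same for the moment, N m; "opening": finger opening in m.
Only numpy, scipy, OpenCV 4.12 (cv2) and the standard library are available. Lean on these libraries where they do the work, as an engineer would, in place of code of your own. Each camera call takes 0.05 s, during which the arm holds its last target. There are 200 camera calls.

## Working session

There is one attempt and no reset: what is moved stays moved. The work goes in short steps, Python scripts to look and compute and a tool call to move; the robot and the scene stay as the last step left them, time stands still between calls to the robot, and variables do not carry over. Pictures are saved under pics/ and viewed, about 8 in all and at most 12, crops included, and the job is handed in when it is done.

Besides the shell and the picture viewer there is one more tool, called as a command line: name --argument value ..., lists and objects as JSON in quotes. jog_arm: Moves the arm, as the interface text tells. Its arguments: {"type":"object","properties":{"deltas":{"type":"array","items":{"type":"number"}},"claw":{"type":"number"},"newtons":{"type":"number"}},"required":["deltas"]}

```bash
mkdir -p pics; ls
cat > h.py <<'E'
import numpy as np, cv2
from cell import robot
def snap(n,f):
    P=robot.camera_params(n); I=robot.read_camera(n); cv2.imwrite(f,I[:,:,::-1]); return I,P
def ray(P,uv,z):
    R=np.array(P['R']);t=np.array(P['t']);C=-R.T@t
    d=R.T@np.array([(uv[0]-P['cx'])/P['fx'],(uv[1]-P['cy'])/P['fy'],1.])
    return C+d*(z-C[2])/d[2]
def proj(P,X):
    c=np.array(P['R'])@np.array(X)+np.array(P['t']); return P['fx']*c[0]/c[2]+P['cx'],P['fy']*c[1]/c[2]+P['cy']
E
python3 - <<'E'
from h import *
for n in('scene','top'):
    I,P=snap(n,f'pics/{n}0.png'); print(n,P['fx'],-np.array(P['R']).T@P['t'],np.round(P['R'],2).tolist())
print(robot.observe())
E
```

```text
pics
scene 418.6998111864739 [0.9017825  0.35202715 0.68922084] [[-0.63, 0.77, -0.01], [0.63, 0.52, -0.58], [-0.44, -0.37, -0.82]]
top 408.90835729719345 [0.41846635 0.03764653 0.94432532] [[0.0, -1.0, -0.01], [-0.98, -0.0, -0.19], [0.19, 0.01, -0.98]]
{'time': 0.1, 'qpos': array([ 1.08199965e+00,  3.42619132e-01,  1.52486727e+00, -2.41357610e-06,
        1.27541227e+00, -1.46015740e-01]), 'qvel': array([-0.00051977, -0.00041864, -0.00148928,  0.00085446, -0.00153111,
        0.00048632]), 'joint_efforts': array([ 2.09146318e-03, -4.32000017e+01, -2.44696158e+01,  7.19683059e-02,
        5.25639486e-02, -7.08763309e-06]), 'tool_pos': array([0.17628832, 0.49416924, 0.23715098]), 'tool_rot': array([-3.14030020e+00, -1.87737812e-04,  2.79881230e+00]), 'contact_force': array([0.10549378, 0.16642418, 0.22782711]), 'torque': array([ 0.00812835, -0.02764591, -0.01947066]), 'opening': 0.09194488773832532}
```

View pics/scene0.png

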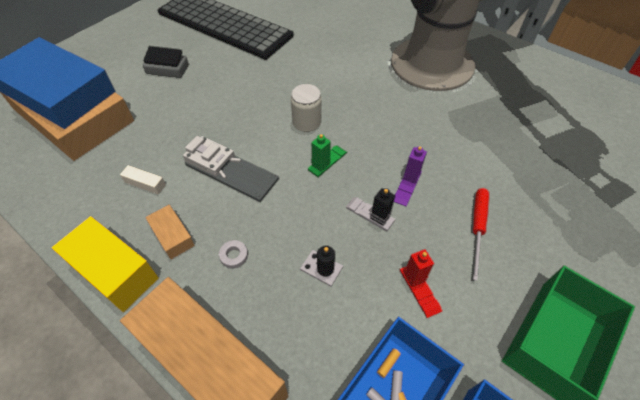

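View pics/top0.png

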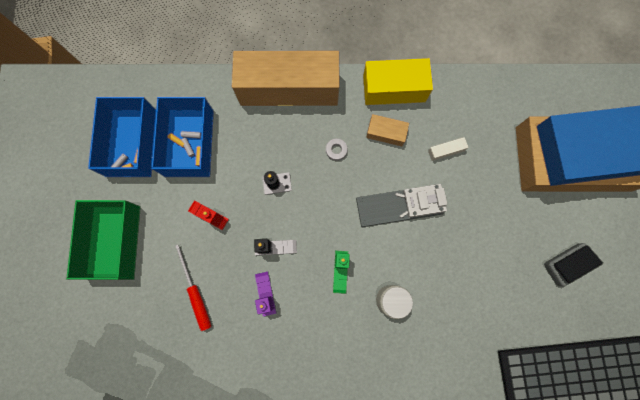

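The top view shows the grooved coil at about (262,246) with its toe pointing right to (296,247). The stand has its deck's open end at (358,210) and its hood at (405-446,185-218). The plain coil is at (275,182). I'll zoom in on both and fit shapes.

Run:
```python
from h import *
P=robot.camera_params('top'); I=cv2.imread('pics/top0.png')
a=cv2.resize(I[225:270,240:310],None,fx=8,fy=8,interpolation=cv2.INTER_CUBIC)
b=cv2.resize(I[175:235,350:450],None,fx=8,fy=8,interpolation=cv2.INTER_CUBIC)[:, :800]
w=np.zeros((600,800,3),np.uint8)
a=cv2.resize(a,None,fx=.5,fy=.5); b=cv2.resize(b,(650,390)); w[:180,:280]=a; w[200:590,:650]=b
cv2.imwrite('pics/crop0.png',w)
g=cv2.cvtColor(I,cv2.COLOR_BGR2GRAY).astype(int)
# deck: dark gray region
m=((g<95)&(g>45)).astype(np.uint8); m[:, :350]=0; m[:,415:]=0; m[:180]=0; m[235:]=0
c=max(cv2.findContours(m,0,1)[0],key=cv2.contourArea); r=cv2.minAreaRect(c); print('deck',r); 
for p in cv2.boxPoints(r): print(p,ray(P,p,.012)[:2])
# toe bright
m=(g>165).astype(np.uint8); m[:, :240]=0; m[:,310:]=0; m[:235]=0; m[265:]=0
c=max(cv2.findContours(m,0,1)[0],key=cv2.contourArea); r=cv2.minAreaRect(c); print('toe',r)
for p in cv2.boxPoints(r): print(p,ray(P,p,.008)[:2])
```

```text
deck ((387.5685729980469, 221.51927185058594), (4.021678447723389, 53.85308074951172), 82.47618103027344)
[360.61053 223.05145] [ 0.54293548 -0.05179959]
[414.      216.00003] [ 0.55950515 -0.17486271]
[414.5266  219.98709] [ 0.55025124 -0.1756946 ]
[361.13715 227.03851] [ 0.53373531 -0.05285541]
toe ((282.0, 246.5), (13.0, 20.0), 90.0)
[272. 240.] [0.50400023 0.15127926]
[292. 240.] [0.50409404 0.10545818]
[292. 253.] [0.47452036 0.10501417]
[272. 253.] [0.47441924 0.15056468]
```

View pics/crop0.png

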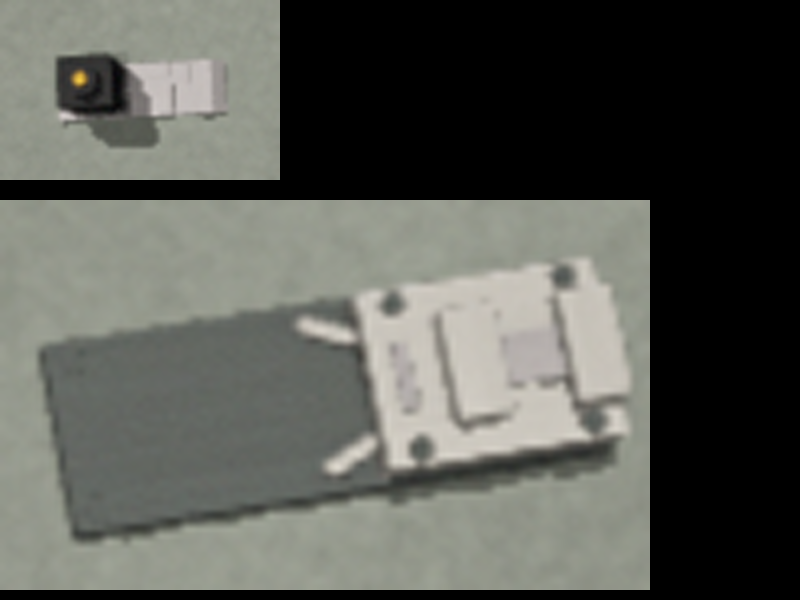

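The crop shows the deck's corners, the guides, the hood and the tell-tale strip clearly, and the toe with its groove near crop x=174. I'll turn these edges into poses.

Run:
```python
from h import *
P=robot.camera_params('top')
def b(x,y,z): return ray(P,(350+x/6.5-.0,175+(y-200)/6.5),z)[:2]
d1,d2=b(40,347,.012),b(75,537,.012); h1,h2=b(355,297,.032),b(390,470,.032); e1,e2=b(590,258,.032),b(622,435,.032)
md,mh,me=(d1+d2)/2,(h1+h2)/2,(e1+e2)/2
print('widths',*(np.linalg.norm(p-q) for p,q in((d1,d2),(h1,h2),(e1,e2))),'len',np.linalg.norm(mh-md),np.linalg.norm(me-mh))
print(md,mh,me)
for u in(mh-md,me-mh,me-md,): print(np.degrees(np.arctan2(u[1],u[0])))
for u in(d1-d2,h1-h2,e1-e2): print('w',np.degrees(np.arctan2(u[1],u[0]))-90)
def c(x,y,z): return ray(P,(240+x/4,225+y/4),z)[:2]
for p in((227,62,.0025),(227,114,.0025),(60,117,.008),(174,63,.008),(174,114,.008),(122,64,.008),(58,62,.08),(106,55,.08),(117,55,.008)): print(p,c(*p))
print('stub',c(79,77,.097))
# top outline of body
I=cv2.imread('pics/top0.png');g=cv2.cvtColor(I,6)
m=(g<60).astype(np.uint8);m[:,:245]=0;m[:,275:]=0;m[:232]=0;m[262:]=0
print(cv2.minAreaRect(max(cv2.findContours(m,0,1)[0],key=cv2.contourArea)))
```

```text
widths 0.06919038032966437 0.06207328180394314 0.06348093620175867 len 0.10963450955750938 0.08302857347697573
[ 0.56830615 -0.04810301] [ 0.58587994 -0.15631987] [ 0.59915457 -0.2382804 ]
-80.7760230437939
-80.80005435552613
-80.7863793896796
w -80.55213029179852
w -80.84166470673819
w -82.97985253994204
(227, 62, 0.0025) [0.50346883 0.09489893]
(227, 114, 0.0025) [0.47373671 0.09451708]
(60, 117, 0.008) [0.47150672 0.1892114 ]
(174, 63, 0.008) [0.50233828 0.12489672]
(174, 114, 0.008) [0.47334679 0.12434882]
(122, 64, 0.008) [0.50170522 0.15466   ]
(58, 62, 0.08) [0.49629071 0.17953631]
(106, 55, 0.08) [0.50004205 0.15424762]
(117, 55, 0.008) [0.50685027 0.15765434]
stub [0.48703028 0.16562536]
((263.0, 246.0), (14.0, 16.0), 90.0)
```

jog_arm --deltas '[0.26,-0.27,0,0,0,-0.065,0.52,-0.55,0,0,0,-0.13,0.78,-0.82,0,0,0,-0.196]' --claw 1

```text
time: 0.35
tool_pos: [0.2546, 0.4114, 0.2372]
tool_rot: [-3.141, 0.0, 2.488]
contact_force: [0.1, -0.0, 0.3]
opening: 0.0916
```

jog_arm --deltas '[0.26,-0.27,0,0,0,-0.065,0.52,-0.55,0,0,0,-0.13,0.78,-0.82,0,0,0,-0.196]'

```text
time: 0.6
tool_pos: [0.3331, 0.3288, 0.2375]
tool_rot: [-3.141, 0.0, 2.178]
contact_force: [0.9, -0.5, 0.4]
opening: 0.0916
```

jog_arm --deltas '[0.26,-0.27,0,0,0,-0.065,0.52,-0.55,0,0,0,-0.13,0.78,-0.82,0,0,0,-0.196]'

```text
time: 0.85
tool_pos: [0.4112, 0.2468, 0.2376]
tool_rot: [-3.141, 0.0, 1.87]
contact_force: [1.6, 1.0, 0.1]
opening: 0.092
```

jog_arm --deltas '[0.26,-0.27,0,0,0,-0.065,0.52,-0.55,0,0,0,-0.13,0.78,-0.83,0,0,0,-0.195,0.78,-0.83,0,0,0,-0.195]'

```text
time: 1.18
tool_pos: [0.4923, 0.1608, 0.2371]
tool_rot: [3.14, 0.002, 1.559]
contact_force: [-1.9, -0.1, -0.6]
opening: 0.0917
```

Run:
```python
from h import *
I,P=snap('wrist','pics/w1.png'); o=robot.observe(); print(o['time'],o['tool_pos'],o['tool_rot'],o['contact_force'],P['fx'],-np.array(P['R']).T@P['t'],np.round(P['R'],2).tolist())
```

```text
1.2333 [0.49010193 0.16291809 0.23697433] [-3.14097359e+00  5.85517398e-04  1.56356539e+00] [-0.56147725  0.05632676  0.34436647] 345.1839149094958 [0.49429894 0.23595875 0.38460302] [[1.0, -0.01, 0.0], [-0.01, -0.96, 0.28], [-0.0, -0.28, -0.96]]
```

View pics/w1.png

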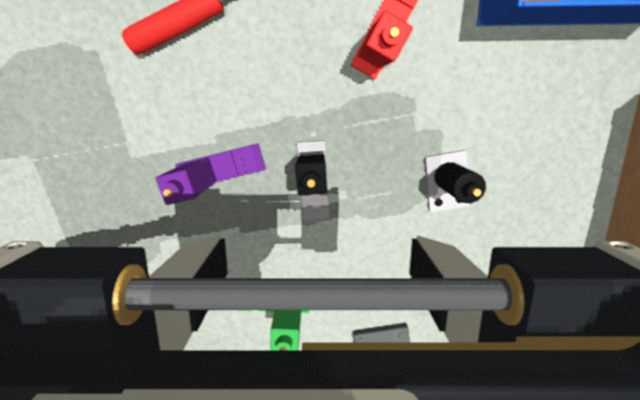

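The wrist view shows the grooved coil at (311,170), with its heel edge at v≈142 and its nose at v≈250. Its LED is at (311,183), and the plain coil is well clear at (460,180).

Run:
```python
from h import *
P=robot.camera_params('wrist'); I=cv2.imread('pics/w1.png')
print('LED',ray(P,(311,183),.097))
for z,p in((.008,(298,142)),(.008,(326,142)),(.0025,(303,251)),(.0025,(337,250))): print(p,ray(P,p,z)[:2])
cv2.imwrite('pics/w1c.png',cv2.resize(I[130:260,270:370],None,fx=5,fy=5,interpolation=2)[:600])
```

```text
LED [0.48569013 0.16978879 0.097     ]
(298, 142) [0.47017558 0.19438437]
(326, 142) [0.50050556 0.19418834]
(303, 251) [0.47294617 0.06345121]
(337, 250) [0.5138571 0.0644966]
```

View pics/w1c.png

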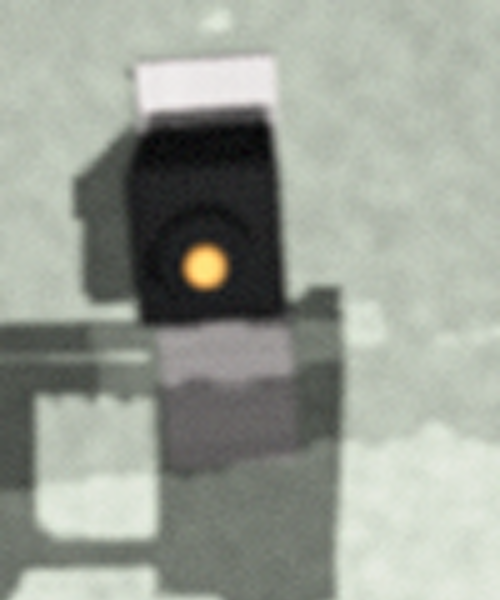

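The enlarged crop puts the heel edge at crop (137..273, 57) and the nose at about (165,470)-(298,455), partly in the gripper's shadow.

Run:
```python
from h import *
P=robot.camera_params('wrist')
f=lambda x,y,z: ray(P,(270+x/5,130+y/5),z)[:2]
h=(f(135,61,.008)+f(274,55,.008))/2; n=(f(165,472,.0025)+f(298,455,.0025))/2
print(f(135,61,.008),f(274,55,.008),f(165,472,.0025),f(298,455,.0025)); u=n-h
print(h,n,np.linalg.norm(u),np.degrees(np.arctan2(u[1],u[0])),'origin',h+u/np.linalg.norm(u)*.025)
print('top front',f(145,322,.08),f(285,316,.08),'rear bottom',f(140,115,.008),f(270,108,.008))
o=robot.observe();print(o['tool_pos'],o['tool_rot'])
```

```text
[0.46908735 0.19417624] [0.49920674 0.19527152] [0.47357421 0.09747464] [0.50485132 0.10151197]
[0.48414705 0.19472388] [0.48921276 0.0994933 ] 0.095365213182098 -86.95506465629065 origin [0.48547502 0.16975917]
top front [0.47421138 0.1551334 ] [0.49981047 0.15610436] rear bottom [0.46990735 0.18244927] [0.4983225  0.18379669]
[0.49010193 0.16291809 0.23697433] [-3.14097359e+00  5.85517398e-04  1.56356539e+00]
```

jog_arm --deltas '[-0.02,0.03,-0.3,0,0,0.015,-0.03,0.05,-0.6,0,0,0.028,-0.03,0.05,-0.93,0,0,0.028]'

```text
time: 1.48
tool_pos: [0.4848, 0.1715, 0.1443]
tool_rot: [3.14, -0.001, 1.616]
contact_force: [0.8, 0.2, -0.6]
opening: 0.0919
```

jog_arm --deltas '[0,0,-0.3,0,0,0,0,0,-0.6,0,0,0,0,0,-0.85,0,0,0,0,0,-0.93,0,0,0,0,0,-0.93,0,0,0]'

```text
time: 1.9
tool_pos: [0.4834, 0.1709, 0.0499]
tool_rot: [-3.137, 0.001, 1.614]
contact_force: [-0.2, 0.4, 0.6]
opening: 0.0917
```

jog_arm --deltas '[0,0,0,0,0,0,0,0,0,0,0,0,0,0,0,0,0,0,0,0,0,0,0,0,0,0,0,0,0,0]' --claw 0 --newtons 25

```text
time: 2.32
tool_pos: [0.486, 0.1706, 0.0527]
tool_rot: [3.14, -0.0, 1.613]
contact_force: [1.0, 0.3, -0.1]
opening: 0.0629
```

jog_arm --deltas '[0,0,0,0,0,0,0,0,0,0,0,0,0,0,0,0,0,0,0,0,0,0,0,0]' --newtons 45

```text
time: 2.65
tool_pos: [0.4854, 0.1704, 0.0517]
tool_rot: [3.142, 0.0, 1.613]
contact_force: [0.3, 0.4, 0.7]
opening: 0.0364
```

jog_arm --deltas '[0,0,0,0,0,0,0,0,0,0,0,0,0,0,0,0,0,0,0,0,0,0,0,0]'

```text
time: 2.98
tool_pos: [0.4856, 0.1705, 0.0517]
tool_rot: [3.141, 0.0, 1.613]
contact_force: [-0.2, 0.3, -0.4]
opening: 0.0277
```

jog_arm --deltas '[0,0,0.1,0,0,0,0,0,0.25,0,0,0,0,0,0.45,0,0,0,0,0,0.6,0,0,0,0,0,0.6,0,0,0]'

```text
time: 3.4
tool_pos: [0.4869, 0.1708, 0.1148]
tool_rot: [3.137, -0.001, 1.613]
contact_force: [0.8, 0.1, -2.5]
opening: 0.0278
```

Run:
```python
from h import *
I,P=snap('wrist','pics/w2.png'); o=robot.observe(); print(o['time'],o['tool_pos'],o['tool_rot'],o['contact_force'],o['torque'],o['opening'])
```

```text
3.45 [0.48612211 0.17066928 0.11314046] [ 3.13864533e+00 -4.90337174e-04  1.61285436e+00] [ 0.22664424  0.62417553 -4.13558768] [-0.02327824  0.04254129  0.02892086] 0.028084263342886998
```

View pics/w2.png

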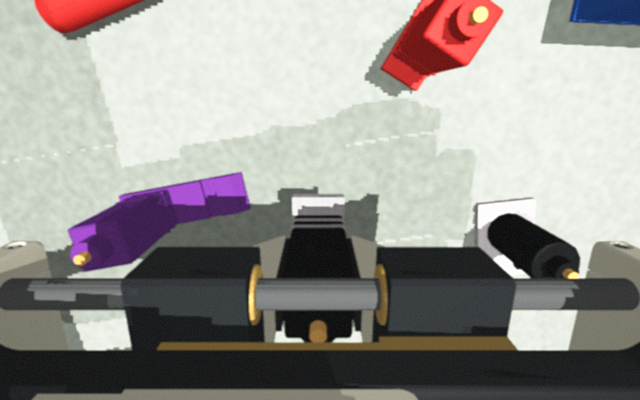

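The coil is held (opening 28 mm, coil weight about 4 N) and lifted clear. Its heel is visible at (292..344,195). Next I'll carry it high over the hood to measure the mouth from close by.

Run:
```python
from h import *
P=robot.camera_params('wrist');o=robot.observe()
z=.008+o['tool_pos'][2]-.0517
a,b=ray(P,(292,196),z),ray(P,(344,195),z); h=(a+b)/2; y=o['tool_rot'][2]-np.pi
u=np.array([np.cos(y),np.sin(y),0]); print(a,b,np.linalg.norm(a-b),np.degrees(y)); og=h+u*.025; d=(og-o['tool_pos'])[:2]
print('origin rel tcp along x,y of coil',d@u[:2],d@np.array([-u[1],u[0]]))
```

```text
[0.47192419 0.1920517  0.06944046] [0.50176357 0.19389785 0.06944046] 0.029896442255825217 -87.59025206309907
origin rel tcp along x,y of coil 0.0027445735823551152 0.0016589823744424654
```

jog_arm --deltas '[0.08,-0.28,0.2,0,0,0.02,0.16,-0.58,0.4,0,0,0.04,0.23,-0.86,0.6,0,0,0.05]'

```text
time: 3.7
tool_pos: [0.5075, 0.0836, 0.1709]
tool_rot: [-3.138, -0.0, 1.694]
contact_force: [0.6, -0.2, -3.1]
opening: 0.0277
```

jog_arm --deltas '[0.09,-0.33,0.2,0,0,0.02,0.18,-0.66,0.4,0,0,0.026,0.27,-0.95,0.6,0,0,0.026]'

```text
time: 3.95
tool_pos: [0.5348, -0.0123, 0.2313]
tool_rot: [-3.139, -0.001, 1.733]
contact_force: [0.1, 0.7, -3.1]
opening: 0.0279
```

jog_arm --deltas '[0.09,-0.33,0.05,0,0,0,0.18,-0.66,0.1,0,0,0,0.27,-0.95,0.17,0,0,0]'

```text
time: 4.2
tool_pos: [0.5618, -0.1074, 0.2474]
tool_rot: [-3.139, -0.001, 1.732]
contact_force: [-0.5, 0.5, -3.6]
opening: 0.0276
```

jog_arm --deltas '[0.09,-0.33,0,0,0,0,0.18,-0.66,0,0,0,0,0.27,-0.95,0,0,0,0,0.27,-0.95,0,0,0,0,0.27,-0.95,0,0,0,0]'

```text
time: 4.62
tool_pos: [0.5887, -0.2019, 0.2462]
tool_rot: [-3.138, -0.002, 1.729]
contact_force: [-0.3, 0.1, -3.2]
opening: 0.0277
```

jog_arm --deltas '[0,0,0,0,0,0,0,0,0,0,0,0]'

```text
time: 4.78
tool_pos: [0.589, -0.1993, 0.2479]
tool_rot: [-3.14, -0.001, 1.733]
contact_force: [0.6, 0.0, -4.5]
opening: 0.0278
```

Run:
```python
from h import *
I,P=snap('wrist','pics/w3.png'); o=robot.observe(); print(o['time'],o['tool_pos'],o['tool_rot'],o['contact_force'],o['torque'],o['opening'])
```

```text
4.8333 [ 0.58918757 -0.19924992  0.24832509] [-3.14081196e+00 -8.68660640e-04  1.73356420e+00] [ 0.31145022  0.23894808 -3.154582  ] [-0.04944198  0.09033778  0.00822845] 0.027917433842553
```

View pics/w3.png

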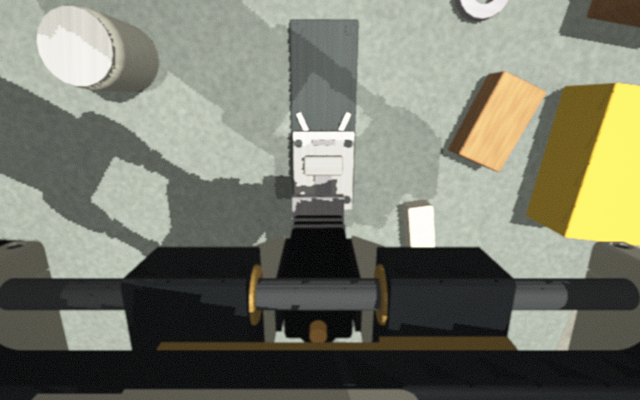

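The close view shows the deck's far corners at (290,19) and (358,20). The guides lead into the hood, whose mouth edge is at v≈131 between u≈293 and 354. The tell-tale is partly shaded at (322,185). I'll fit the edges.

Run:
```python
from h import *
P=robot.camera_params('wrist'); I=cv2.imread('pics/w3.png'); g=cv2.GaussianBlur(cv2.cvtColor(I,6),(3,3),0).astype(float)
def edge(rows,lo,hi,s,z):
    pts=[]
    for v in rows:
        d=s*np.diff(g[v,lo:hi]); k=d.argmax()
        if d[k]>6: pts.append(ray(P,(lo+k+.5,v),z)[:2])
    pts=np.array(pts); l=cv2.fitLine(pts.astype(np.float32),cv2.DIST_HUBER,0,1e-4,1e-4).ravel(); 
    u=l[:2]*np.sign(-l[1]); return len(pts),np.degrees(np.arctan2(u[1],u[0])),l[2:],u
L=edge(range(26,75),280,300,-1,.012); R=edge(range(26,115),345,368,1,.012)
HL=edge(range(136,170),285,303,1,.032); HR=edge(range(136,185),345,362,-1,.032)
for e in(L,R,HL,HR): print(e)
def col(us,lo,hi,s,z):
    return np.median([ (lambda d:lo+d.argmax()+.5)(s*np.diff(g[lo:hi,u])) for u in us])
v0=col(range(300,350),10,30,-1,.012); v1=col(range(312,338),120,142,1,.032); print(v0,v1)
th=np.radians(-80.8); u=np.array([np.cos(th),np.sin(th)]); n=np.array([-u[1],u[0]])
def mid(A,B,s):  # centre at along-coordinate s
    f=lambda e: e[2]+e[3]*((s-e[2]@u)/(e[3]@u)); return (f(A)+f(B))/2, np.linalg.norm(f(A)-f(B))
for uv,z,A,B,off in(((324,v0),.012,L,R,.110),((323,v1),.032,HL,HR,0)):
    p=ray(P,uv,z)[:2]; m,w=mid(A,B,p@u); print(m,w,'mouth est',m+u*off)
cv2.imwrite('pics/w3c.png',cv2.resize(I[10:210,270:375],None,fx=3,fy=3,interpolation=2))
```

```text
(49, np.float32(-81.35021), array([ 0.5402826 , -0.08060903], dtype=float32), array([ 0.1503944 , -0.98862606], dtype=float32))
(89, np.float32(-80.828545), array([ 0.61353445, -0.08906233], dtype=float32), array([ 0.15938933, -0.9872158 ], dtype=float32))
(34, np.float32(-81.79739), array([ 0.5611975 , -0.18617892], dtype=float32), array([ 0.14267391, -0.98976976], dtype=float32))
(49, np.float32(-79.94266), array([ 0.62585706, -0.18536687], dtype=float32), array([ 0.17463368, -0.98463345], dtype=float32))
18.5 131.5
[ 0.57081602 -0.04627159] 0.07070384334679508 mouth est [ 0.58840296 -0.15485658]
[ 0.58851492 -0.15507048] 0.06296214016737109 mouth est [ 0.58851492 -0.15507048]
```

View pics/w3c.png

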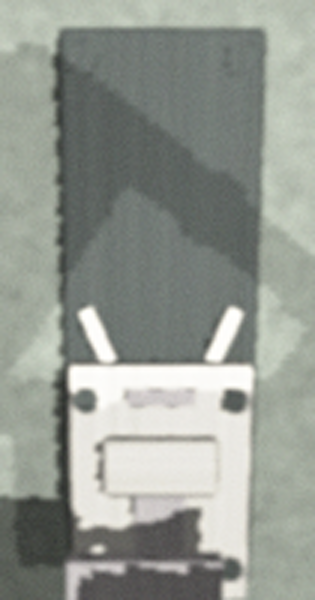

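jog_arm --deltas '[-0.04,0.33,0,0,0,0,-0.09,0.7,-0.2,0,0,-0.003,-0.12,0.9,-0.4,0,0,-0.003]'

```text
time: 5.08
tool_pos: [0.5773, -0.1069, 0.2098]
tool_rot: [3.138, -0.0, 1.729]
contact_force: [0.6, -0.1, -4.5]
opening: 0.0279
```

jog_arm --deltas '[-0.03,0.25,-0.2,0,0,0,-0.06,0.5,-0.5,0,0,0,-0.06,0.5,-0.8,0,0,0,-0.06,0.5,-1.0,0,0,0]'

```text
time: 5.42
tool_pos: [0.5699, -0.0574, 0.1067]
tool_rot: [-3.139, -0.001, 1.732]
contact_force: [0.4, -0.8, -5.1]
opening: 0.0276
```

jog_arm --deltas '[0,0,-0.15,0,0,0,0,0,-0.3,0,0,0,0,0,-0.36,0,0,0,0,0,-0.36,0,0,0,0,0,-0.36,0,0,0]'

```text
time: 5.83
tool_pos: [0.5717, -0.0601, 0.0733]
tool_rot: [3.141, 0.0, 1.728]
contact_force: [-0.1, 0.0, -2.9]
opening: 0.0276
```

jog_arm --deltas '[0,0,0,0,0,0,0,0,0,0,0,0]'

```text
time: 6.0
tool_pos: [0.5721, -0.0606, 0.074]
tool_rot: [3.139, 0.001, 1.728]
contact_force: [0.2, 0.0, -3.8]
opening: 0.0275
```

```bash
cat > s.py <<'E'
from h import *
np.set_printoptions(precision=4,suppress=True)
M=np.array([.5867,-.1555]);t=np.radians(-81);u=np.array([np.cos(t),np.sin(t)]);n=np.array([-u[1],u[0]])
def st():
    o=robot.observe();d=o['tool_pos'][:2]-M;f=o['contact_force']
    print('t',o['time'],'along %.2f lat %.2f z %.2f mm'%(d@u*1e3,d@n*1e3,o['tool_pos'][2]*1e3),'yaw',np.degrees(o['tool_rot'][2])-180,'F along %.1f lat %.1f z %.1f'%(f[:2]@u,f[:2]@n,f[2]),'tq',o['torque'],o['tool_pos'],o['opening'])
st()
E
python3 s.py
```

```text
t 6.0 along -96.02 lat 0.47 z 73.98 mm yaw -81.01461445070882 F along -0.0 lat 0.2 z -3.8 tq [-0.0181  0.0065  0.0129] [ 0.5721 -0.0606  0.074 ] 0.027548069714783758
```

jog_arm --deltas '[0,0,-0.04,0,0,0,0,0,-0.08,0,0,0,0,0,-0.09,0,0,0,0,0,-0.09,0,0,0]'

```text
time: 6.33
tool_pos: [0.5714, -0.0605, 0.0637]
tool_rot: [-3.142, -0.0, 1.727]
contact_force: [-0.3, 0.3, -2.0]
opening: 0.0275
```

jog_arm --deltas '[0,0,-0.01,0,0,0,0,0,-0.01,0,0,0,0,0,-0.01,0,0,0]'

```text
time: 6.58
tool_pos: [0.5714, -0.0605, 0.0637]
tool_rot: [3.141, 0.0, 1.728]
contact_force: [-3.9, 0.8, 6.6]
opening: 0.0279
```

```bash
python3 s.py
```

```text
t 6.5833 along -96.19 lat -0.23 z 63.68 mm yaw -81.02054280845971 F along -1.4 lat -3.7 z 6.6 tq [-0.0348  0.753  -0.04  ] [ 0.5714 -0.0605  0.0637] 0.027913659074523478
```

jog_arm --deltas '[0,0,0.007,0,0,0,0.01,-0.06,0.007,0,0,0,0.02,-0.12,0.007,0,0,0]'

```text
time: 6.83
tool_pos: [0.5738, -0.0726, 0.0637]
tool_rot: [3.141, -0.0, 1.728]
contact_force: [-0.6, 2.2, 1.5]
opening: 0.0276
```

jog_arm --deltas '[0.01,-0.05,0,0,0,0,0.015,-0.1,0,0,0,0,0.018,-0.12,0,0,0,0,0.018,-0.12,0,0,0,0]'

```text
time: 7.17
tool_pos: [0.5757, -0.0856, 0.0637]
tool_rot: [3.141, 0.001, 1.727]
contact_force: [0.6, -0.6, 3.3]
opening: 0.028
```

```bash
python3 s.py
```

```text
t 7.1667 along -70.75 lat 0.09 z 63.71 mm yaw -81.06069387043719 F along 0.7 lat 0.5 z 3.3 tq [-0.2871  0.0244 -0.015 ] [ 0.5757 -0.0856  0.0637] 0.0280275362362585
```

jog_arm --deltas '[0.003,-0.02,0,0,0,0,0.006,-0.04,0,0,0,0,0.006,-0.04,0,0,0,0]'

```text
time: 7.42
tool_pos: [0.576, -0.0886, 0.0637]
tool_rot: [3.141, 0.0, 1.728]
contact_force: [-0.6, 2.2, 4.8]
opening: 0.0277
```

jog_arm --deltas '[0.003,-0.02,0,0,0,0,0.005,-0.03,0,0,0,0,0.005,-0.03,0,0,0,0]'

```text
time: 7.67
tool_pos: [0.5764, -0.0914, 0.0637]
tool_rot: [3.141, -0.0, 1.728]
contact_force: [-0.9, 2.4, 5.5]
opening: 0.0278
```

```bash
python3 s.py
```

```text
t 7.6667 along -64.95 lat -0.10 z 63.72 mm yaw -81.00928706137779 F along -2.5 lat -0.5 z 5.5 tq [0.28  0.174 0.016] [ 0.5764 -0.0914  0.0637] 0.027770365549502605
```

jog_arm --deltas '[0.003,-0.015,0.002,0,0,0,0.005,-0.03,0.002,0,0,0,0.005,-0.03,0.002,0,0,0]'

```text
time: 7.92
tool_pos: [0.5769, -0.0946, 0.0637]
tool_rot: [3.141, -0.0, 1.728]
contact_force: [-0.6, 3.0, 5.2]
opening: 0.0279
```

jog_arm --deltas '[0.003,-0.015,0,0,0,0,0.005,-0.03,0,0,0,0,0.005,-0.03,0,0,0,0]'

```text
time: 8.17
tool_pos: [0.5772, -0.0965, 0.0638]
tool_rot: [-3.141, -0.002, 1.727]
contact_force: [-1.3, 7.3, 6.0]
opening: 0.0278
```

jog_arm --deltas '[0.003,-0.015,0,0,0,0,0.005,-0.03,0,0,0,0,0.005,-0.03,0,0,0,0]'

```text
time: 8.42
tool_pos: [0.5775, -0.0989, 0.0639]
tool_rot: [-3.141, -0.003, 1.728]
contact_force: [-1.7, 10.6, 8.2]
opening: 0.0278
```

jog_arm --deltas '[0.003,-0.015,0,0,0,0,0.005,-0.03,0,0,0,0,0.005,-0.03,0,0,0,0]'

```text
time: 8.67
tool_pos: [0.5781, -0.1024, 0.0638]
tool_rot: [-3.141, -0.002, 1.728]
contact_force: [-1.5, 7.2, 7.1]
opening: 0.0278
```

```bash
python3 s.py
```

```text
t 8.6667 along -53.78 lat -0.18 z 63.77 mm yaw -81.00082341047754 F along -7.4 lat -0.3 z 7.1 tq [ 0.9408  0.2899 -0.0314] [ 0.5781 -0.1024  0.0638] 0.027826625179561314
```

jog_arm --deltas '[0.003,-0.015,0.003,0,0,0,0.005,-0.03,0.003,0,0,0,0.005,-0.03,0.003,0,0,0]'

```text
time: 8.92
tool_pos: [0.5785, -0.1058, 0.0637]
tool_rot: [-3.141, -0.001, 1.728]
contact_force: [-0.6, 5.7, 4.6]
opening: 0.0274
```

jog_arm --deltas '[0.003,-0.015,0,0,0,0,0.005,-0.03,0,0,0,0,0.005,-0.03,0,0,0,0]'

```text
time: 9.17
tool_pos: [0.579, -0.1088, 0.0638]
tool_rot: [-3.141, -0.001, 1.728]
contact_force: [-1.5, 6.2, 4.9]
opening: 0.0277
```

jog_arm --deltas '[0.003,-0.015,0,0,0,0,0.005,-0.03,0,0,0,0,0.005,-0.03,0,0,0,0]'

```text
time: 9.42
tool_pos: [0.5795, -0.1118, 0.0638]
tool_rot: [-3.141, -0.001, 1.728]
contact_force: [-1.1, 6.4, 4.0]
opening: 0.0279
```

```bash
python3 s.py
```

```text
t 9.4167 along -44.30 lat -0.27 z 63.76 mm yaw -81.01902472749693 F along -6.5 lat -0.1 z 4.0 tq [ 0.7386  0.186  -0.0639] [ 0.5795 -0.1118  0.0638] 0.027857161212251583
```

jog_arm --deltas '[0.002,-0.01,0,0,0,0,0.003,-0.02,0,0,0,0,0.003,-0.02,0,0,0,0]'

```text
time: 9.67
tool_pos: [0.5798, -0.1137, 0.0638]
tool_rot: [-3.141, -0.001, 1.728]
contact_force: [-0.4, 5.4, 4.1]
opening: 0.0281
```

jog_arm --deltas '[0.002,-0.01,0,0,0,0,0.002,-0.01,0,0,0,0]'

```text
time: 9.83
tool_pos: [0.58, -0.115, 0.0637]
tool_rot: [-3.141, -0.001, 1.728]
contact_force: [-0.8, 5.3, 4.9]
opening: 0.0272
```

jog_arm --deltas '[0.002,-0.01,0,0,0,0,0.002,-0.01,0,0,0,0]'

```text
time: 10.0
tool_pos: [0.5804, -0.1168, 0.0637]
tool_rot: [-3.141, 0.0, 1.728]
contact_force: [0.7, 0.7, 1.5]
opening: 0.0276
```

jog_arm --deltas '[0.002,-0.01,0,0,0,0,0.002,-0.01,0,0,0,0]'

```text
time: 10.17
tool_pos: [0.5805, -0.1174, 0.0637]
tool_rot: [-3.141, -0.001, 1.727]
contact_force: [-0.9, 3.9, 1.6]
opening: 0.0278
```

```bash
python3 s.py
```

```text
t 10.1667 along -38.61 lat -0.15 z 63.72 mm yaw -81.03239997268437 F along -4.0 lat -0.3 z 1.6 tq [0.373  0.1835 0.0329] [ 0.5805 -0.1174  0.0637] 0.027821614912072825
```

jog_arm --deltas '[0.002,-0.01,0,0,0,0,0.002,-0.01,0,0,0,0]'

```text
time: 10.33
tool_pos: [0.5808, -0.1184, 0.0637]
tool_rot: [-3.141, -0.0, 1.727]
contact_force: [-1.0, 3.6, 2.2]
opening: 0.028
```

jog_arm --deltas '[0.002,-0.01,0,0,0,0,0.002,-0.01,0,0,0,0]'

```text
time: 10.5
tool_pos: [0.5809, -0.1191, 0.0638]
tool_rot: [-3.141, -0.001, 1.727]
contact_force: [-0.4, 6.2, 3.4]
opening: 0.0277
```

```bash
python3 s.py
```

```text
t 10.5 along -36.91 lat -0.05 z 63.75 mm yaw -81.02497602589713 F along -6.2 lat 0.6 z 3.4 tq [ 0.7755  0.2634 -0.0065] [ 0.5809 -0.1191  0.0638] 0.027700645504473306
```

jog_arm --deltas '[0.001,-0.005,0,0,0,0,0.001,-0.005,0,0,0,0]'

```text
time: 10.67
tool_pos: [0.5809, -0.1191, 0.0638]
tool_rot: [-3.141, -0.002, 1.727]
contact_force: [-1.5, 7.4, 4.4]
opening: 0.0274
```

jog_arm --deltas '[0.001,-0.005,0,0,0,0,0.001,-0.005,0,0,0,0]'

```text
time: 10.83
tool_pos: [0.5809, -0.1192, 0.0639]
tool_rot: [-3.141, -0.002, 1.727]
contact_force: [-1.1, 9.5, 4.5]
opening: 0.0279
```

```bash
python3 s.py
```

```text
t 10.8333 along -36.74 lat -0.04 z 63.91 mm yaw -81.02840478290419 F along -9.5 lat 0.4 z 4.5 tq [ 1.4166  0.342  -0.0544] [ 0.5809 -0.1192  0.0639] 0.027899747110783166
```

The coil has stopped moving and force rises about 2 N per 0.5 mm, so it is on the stop. I'll bring the push up to about 12 N and hold.

jog_arm --deltas '[0.001,-0.007,0,0,0,0,0.001,-0.007,0,0,0,0,0.001,-0.007,0,0,0,0]'

```text
time: 11.08
tool_pos: [0.5809, -0.1193, 0.064]
tool_rot: [-3.141, -0.003, 1.727]
contact_force: [-2.0, 11.6, 5.0]
opening: 0.0281
```

jog_arm --deltas '[0,0,0,0,0,0,0,0,0,0,0,0,0,0,0,0,0,0]'

```text
time: 11.33
tool_pos: [0.5809, -0.1193, 0.0639]
tool_rot: [-3.141, -0.003, 1.728]
contact_force: [-2.4, 10.9, 5.9]
opening: 0.0277
```

```bash
python3 s.py
```

```text
t 11.3333 along -36.69 lat -0.04 z 63.94 mm yaw -81.01725247664726 F along -11.2 lat -0.7 z 5.9 tq [ 1.7866  0.3732 -0.027 ] [ 0.5809 -0.1193  0.0639] 0.02769444227807615
```

jog_arm --deltas '[0.001,-0.004,0,0,0,0,0.001,-0.004,0,0,0,0,0.001,-0.004,0,0,0,0,0.001,-0.004,0,0,0,0,0.001,-0.004,0,0,0,0]'

```text
time: 11.75
tool_pos: [0.5809, -0.1194, 0.064]
tool_rot: [-3.141, -0.004, 1.728]
contact_force: [-1.4, 12.8, 7.5]
opening: 0.028
```

jog_arm --deltas '[0,0,0,0,0,0,0,0,0,0,0,0,0,0,0,0,0,0,0,0,0,0,0,0,0,0,0,0,0,0]'

```text
time: 12.17
tool_pos: [0.5809, -0.1193, 0.064]
tool_rot: [-3.141, -0.004, 1.728]
contact_force: [-2.5, 13.9, 6.7]
opening: 0.0279
```

jog_arm --deltas '[0,0,0,0,0,0,0,0,0,0,0,0,0,0,0,0,0,0,0,0,0,0,0,0,0,0,0,0,0,0]'

```text
time: 12.58
tool_pos: [0.5809, -0.1193, 0.064]
tool_rot: [-3.141, -0.004, 1.728]
contact_force: [-2.5, 12.1, 6.7]
opening: 0.0277
```

Run:
```python
import s
from h import *
I,P=snap('scene','pics/s2.png')
cv2.imwrite('pics/s2c.png',cv2.resize(I[110:220,160:300,::-1],None,fx=5,fy=5,interpolation=2))
```

```text
t 12.5833 along -36.61 lat -0.06 z 63.99 mm yaw -81.01629062199903 F along -12.4 lat -0.6 z 6.7 tq [ 1.9649  0.4121 -0.0088] [ 0.5809 -0.1193  0.064 ] 0.027710498288353192
```

View pics/s2c.png

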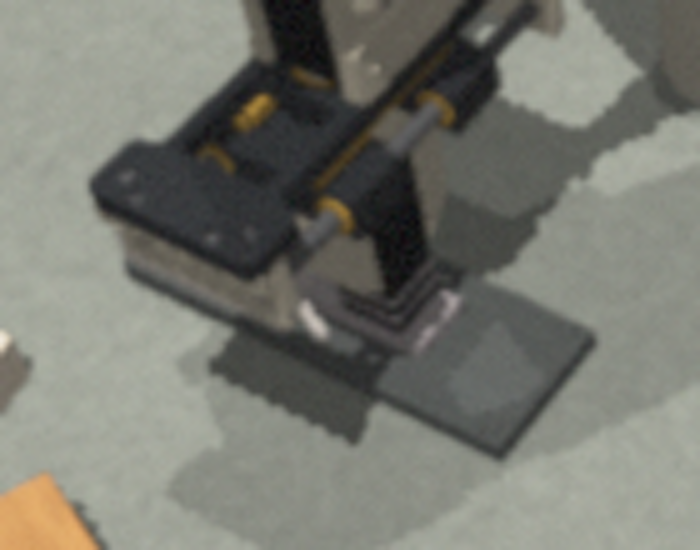

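The scene crop shows the coil upright on the deck with its toe under the hood; the gripper hides the tell-tale. The push held at 12-14 N for about 1 s. I'll ease the push off, open and rise.

jog_arm --deltas '[-0.001,0.01,0,0,0,0,-0.003,0.02,0.002,0,0,0,-0.003,0.022,0.004,0,0,0,-0.003,0.022,0.004,0,0,0]'

```text
time: 12.97
tool_pos: [0.5809, -0.1191, 0.0638]
tool_rot: [-3.141, -0.001, 1.727]
contact_force: [-0.5, 5.4, -0.4]
opening: 0.0276
```

jog_arm --deltas '[0,0,0,0,0,0,0,0,0,0,0,0,0,0,0,0,0,0,0,0,0,0,0,0,0,0,0,0,0,0]' --claw 0.75

```text
time: 13.38
tool_pos: [0.5814, -0.1199, 0.0644]
tool_rot: [3.141, 0.001, 1.727]
contact_force: [-0.3, 0.6, -0.2]
opening: 0.0563
```

jog_arm --deltas '[0,0,0,0,0,0,0,0,0,0,0,0,0,0,0,0,0,0]'

```text
time: 13.63
tool_pos: [0.5813, -0.1195, 0.0644]
tool_rot: [3.141, 0.0, 1.727]
contact_force: [-0.6, 0.1, 0.1]
opening: 0.0687
```

jog_arm --deltas '[0,0,0.1,0,0,0,0,0,0.3,0,0,0,0,0,0.6,0,0,0,0,0,0.9,0,0,0]'

```text
time: 13.97
tool_pos: [0.5808, -0.1192, 0.1554]
tool_rot: [-3.14, -0.001, 1.727]
contact_force: [0.2, 0.3, 0.3]
opening: 0.0688
```

jog_arm --deltas '[-0.2,0.2,0.2,0,0,0,-0.5,0.5,0.4,0,0,0,-0.8,0.8,0.5,0,0,0,-1.0,1.0,0.5,0,0,0]'

```text
time: 14.3
tool_pos: [0.4806, -0.0185, 0.2071]
tool_rot: [3.137, 0.001, 1.727]
contact_force: [-0.3, -0.1, 1.0]
opening: 0.0686
```

jog_arm --deltas '[-0.3,0.2,0.2,0,0,0,-0.6,0.4,0.3,0,0,0,-0.9,0.6,0.3,0,0,0,-0.9,0.6,0.3,0,0,0]'

```text
time: 14.63
tool_pos: [0.3864, 0.0432, 0.2355]
tool_rot: [-3.141, -0.001, 1.73]
contact_force: [0.1, -0.1, 0.4]
opening: 0.0692
```

Run:
```python
from h import *
I,P=snap('scene','pics/s3.png'); J,Q=snap('top','pics/t3.png')
a=cv2.resize(I[110:210,170:290,::-1],None,fx=5,fy=5,interpolation=2)
b=cv2.resize(J[170:240,345:455,::-1],None,fx=4,fy=4,interpolation=2)
w=np.zeros((600,800,3),np.uint8); w[:300,:360]=cv2.resize(a,(360,300)); w[310:590,:440]=b
w[:200,470:790]=cv2.resize(I[:,:,::-1],(320,200)); w[310:510,470:790]=cv2.resize(J[:,:,::-1],(320,200))
cv2.imwrite('pics/f3.png',w)
```

```text
(no output)
```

View pics/f3.png

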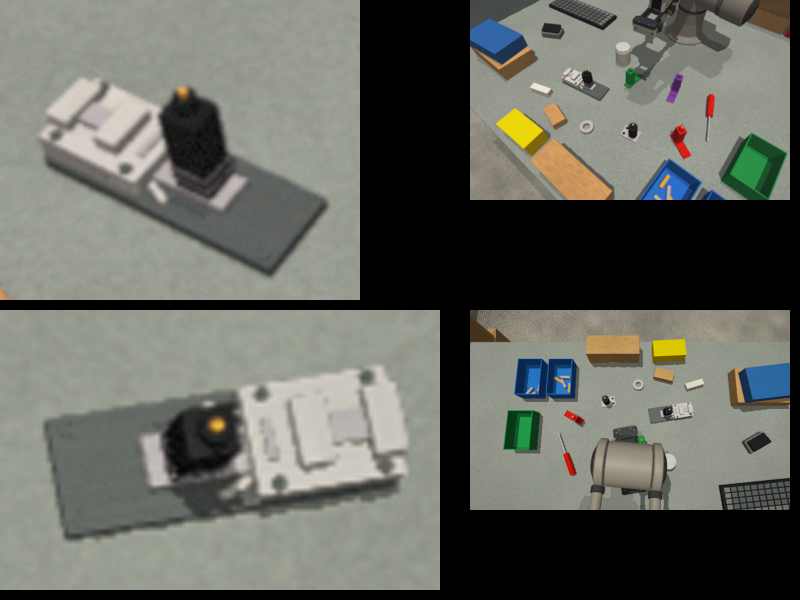

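The final view shows the coil upright on the deck with its toe under the hood. The tell-tale strip lies low between the caps, and the plain coil, bearing, carton and filter look undisturbed.

```bash
python3 -c "
from cell import robot
print(robot.hand_in(), robot.observe()['time'])"
```

```text
the job is handed in; nothing more can be done
the job is handed in; nothing more can be done
```

I loaded the grooved coil into the test stand, bedded it on the end stop, released it and handed the job in at about 15 s.

- **Catch:** The catch rode up when the nose was about 12 mm past the mouth, at up to 10.7 N. That is above the 8 N quoted for the catch, but my reading includes friction on the deck. The force fell to about 1 N as the catch dropped into the groove.
- **Stop:** The coil stopped moving about 3 mm further on, with its origin about 34 mm outside the mouth. This is right at the limit of the stated range (34 to 18 mm).
- **Push:** I held 12–14 N for about 1 s. The highest reading with the toe under the hood was about 14 N, well under 20 N.
- **Final checks:** In the last pictures the coil stands upright with its toe under the hood, the arm is clear, and the plain coil, bearing, carton and filter look undisturbed.
- **Not confirmed:** The tell-tale looks low, but 0.001 m and 0.004 m are hard to tell apart in these pictures. I did not do a pull-back test, so the catch's drop rests on the force drop and the stop position.
- **Disagreements:** The top and wrist cameras differed by 2–4 mm on the coil and the mouth. I used a compromise, and the sideways force stayed under 1 N during the slide.

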